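Show a turned cello peg to the inspection camera

ROBOT

A 6-joint arm with a two-finger parallel gripper is mounted at the origin on the work surface. World frame = base frame: x ahead of the robot, y to its left, z up, the work surface at z = 0. Lengths are in m, angles in rad, forces in N, time in s.
With the tool pointing down it reaches from about 0.325 to 0.85 m from the base axis. Payload 4.4 kg.
Tool frame: the origin (TCP) lies at the very end of the fingers, on their centre line; the grasp point (between the pads) lies 19 mm behind it; z points along the fingers, y is the line along which they close (so a half turn about z gives the same grasp; the last joint's range is limited). The gripper opens to 94 mm and grips with 3 to 60 N. Pads are 16 mm wide; open, the fingers measure 119 mm over their backs; the gripper's body (75 mm by 177 mm) begins 78 mm behind the grasp point.
Start: joints at [-1.29, 0.207, 1.542, -0, 1.393, -0.15], TCP at [0.241, -0.522, 0.205] pointing down, gripper open.
Joint ranges: [-2.73, 2.73], [-0.86, 2.22], [0.23, 2.46], [-1.11, 4.25], [0.08, 2.63], [-2.82, 2.82]. Speed limits (rad/s): [2.79, 2.79, 3.14, 3.14, 3.14, 3.14].

INTERFACE

Orientations are given as a rotation vector (axis times angle).
In Python, from station import state, vision, workorder gives the robot as it stands.
- The arm moves only by the tool step_arm, never from a script. Its argument "motion" is a list of rows, each an object with "hand": the finger opening in m, from 0 to 0.094; "translation": the shift along the tool's x, y, z in m, a list of three; "delta_rot": the turn, a rotation vector about the tool's x, y, z in degrees, a list of three. In form: [{"hand": hand, "translation": [tx, ty, tz], "delta_rot": [rx, ry, rz]}, ...]. A call has 1 to 20 rows; each row is the pose to reach, as a shift and turn from the pose commanded when the call began, along the tool's axes at that moment; what a row does not reach only later rows make up. A row lasts 1/8 s, in which the tool goes at most 62.5 mm and 10.7 degrees, less where a joint would pass 70% of its speed; a pose out of reach is approached as far as the arm can. A call with a gripper value outside its range is refused whole. The fingers move at their own pace and stop on an object; "force" is the grip in N (left out, the last holds). Time passes only in rows, so rows that repeat a pose let the fingers close. It gives the time, the measured TCP pose, the force, the opening and the grip force at its end, in the units of the state.
- state(): the state, without advancing time (a new reading comes with each control period).
- vision.grab_frame(name): name is "scene" or "top" or "wrist"; returns the picture (384x512x3 uint8, red, green, blue); there is no depth.
- vision.calibration(name): a dict with "vertical_fov" (degrees; the focal length in pixels is half the picture's height over the tangent of half this angle, whatever the lens; pixels are square), "cx", "cy" (the principal point, pixels), "dist_coeffs" ([k1, k2, p1, p2, k3] as OpenCV has them; the pictures are not rectified), "extrinsics" (4x4, takes a point from camera to world coordinates). Camera axes: x right, y down, z forward; pixel columns grow to the right and rows downward; lengths in m; the calibration is good to about 2 mm. A picture is of the moment at which its call begins: read the wrist's pose just before it. calibration takes no time and is no camera call; for the wrist camera it gives the pose at the moment of the call.
- workorder.sign_off(): hands the job in; it is judged then, once.
The state is a dict: "clock": time; "qpos": joint angles; "dq": joint speeds; "joint_torque": joint torques, N m; "tool_pos": TCP position; "eef_rot": TCP orientation; "force": force on the tool from outside, world axes, zero at the start; "torque": the same for the moment, N m; "width": opening from 0.0 (shut) to 1.0 (fully open); "grip_force": force on a finger pad.
Only numpy, scipy, OpenCV 4.12 (cv2) and the standard library are available. Lean on these libraries where they do the work, as an engineer would, in place of code of your own. Each camera call takes 0.05 s, during which the arm holds its last target. There are 200 camera calls.

TASK

Swing the bench chuck's red handle fully round anticlockwise (seen from above) so that the jaws let go, and only then draw the cello peg up out of the chuck and hold it in front of the inspection camera: shank hanging straight down, the middle of the shank level with the lens and straight above the yellow spot, a flat face of the round thumb-piece squarely facing the lens. Finish while still holding it there, steady; leave the chuck open, and do not disturb the camera, the tub, the bottle or the little plane.

Things in the scene. Friction and masses are not known exactly. Their poses are not given: they have to be found in the camera images.
- sleeve (a joint): turn of the chuck's steel sleeve with its handle, rad: about 0.1 at the start = jaws gripping the peg, 1.2 = stop, jaws fully open; it grows anticlockwise seen from above. It turns stiffly (about 3 to 5 N at the handle, no spring) and stays where it is left. The three jaws are coupled to it and move out 4 mm per rad.
- handle_grip (a point): grasp point on the chuck's red upright handle post, 16 mm diameter; the post runs from 40 mm below this point to 20 mm above it (its top is 110 mm above the table). It moves on a horizontal circle of 85 mm radius about the chuck's vertical axis
- chuck_axis (a point): on the vertical axis of the bench chuck, at the top of its jaws, 75 mm above the table. The chuck is fixed: green foot plate 130 x 110 mm, steel sleeve 100 mm diameter. A steel bar carries the handle post at 53 mm height. The bore floor on which the peg stands is 35 mm below this point
- peg_head (a point): centre of the cello peg's thumb-piece: a round brown wooden disc standing on edge, 36 mm diameter, 13 mm thick, its flat faces looking along this point's +x and -x; z points along the peg from foot to head. Below it (18 to 22 mm below this point) a brass collar 21 mm diameter, above it a small brass ball to 23 mm above this point
- peg_mid (a point): middle of the peg's dark shank (15 mm diameter, 66 mm long), 33 mm above the foot and 55 mm below the centre of the thumb-piece; axes as those of the peg: z up the peg, x normal to the thumb-piece's flat faces. The peg is 111 mm long, 45 g or so, and starts standing upright in the chuck, foot 40 mm above the table
- peg: the cello peg as a whole, origin at the centre of the shank's foot, same axes
- lens (a point): centre of the front glass of the inspection camera (black housing with white ring light on an aluminium post; housing 46 mm wide, 40 mm high). The camera looks level, along this point's -x. Its height on the post differs from run to run (140 to 200 mm above the table); the post reaches to 255 mm and stands 95 mm behind the lens
- focus (a point): the point in the air where the middle of the peg's shank is to be held: 130 mm straight in front of the lens, at its height, vertically above the yellow spot (32 mm diameter) on the camera's blue base plate (10 mm thick, 90 mm wide). x points to the lens, z up
- camera: the camera's fixed stand; origin on the table below the yellow spot, x towards the post
- tub: bystander: loose white open plastic tub, 120 x 90 x 55 mm, origin at the centre of its underside
- bottle: bystander: loose clear bottle with a green label, 64 mm diameter, 190 mm high, origin at the centre of its underside
- plane: bystander: loose little brass thumb plane, 75 x 30 mm, 28 mm high, origin at the centre of its underside
- chuck: the fixed chuck as a whole, origin on the table on its axis, z up
Things that resemble listed ones, but are neither listed nor needed, are in the scene too. Of the things that look like the chuck, take the one that is farthest from the robot's base at the start.

How it is judged:
On the way, in this order (a step that is already met when the one before it is completed fails the run):
1. the sleeve is turned until the jaws are open, the peg still standing in the chuck (value of joint sleeve above 0.95 rad and z of peg in the frame of chuck below 0.05 m and horizontal distance between peg and chuck below 0.015 m), for 0.1 s.
2. the peg is drawn up clear of the chuck in the gripper (height (world z) of peg above 0.08 m and contact force between peg and the fingers above 0.5 N), for 0.1 s.
At the end, for the whole second after the job is handed in: The gripper alone holds the peg still: mid-shank within 15 mm sideways and in height of the point 130 mm in front of the lens, shank upright within 0.15 rad, thumb-piece on top with its flats square to the line of sight within 0.2 rad; chuck handle above 0.9 rad (open) (horizontal distance between peg_mid and focus below 0.015 m and z of peg_mid in the frame of focus between -0.015 and 0.015 m and angle between peg_mid's own z axis and vertical below 0.15 rad and angle between the x axis of peg_mid and the x axis of focus, either way round below 0.2 rad and linear speed of peg below 0.03 m/s and contact force between peg and the fingers above 0.5 N and contact force between peg and chuck below 0.1 N and contact force between peg and camera below 0.1 N and value of joint sleeve above 0.9 rad); the arm keeps its last pose, push and grip.
It fails at once if the peg is pulled up out of jaws that are still closed (value of joint sleeve below 0.8 rad and z of peg in the frame of chuck between 0.052 and 0.09 m and horizontal distance between peg and chuck below 0.02 m).
It fails at once if the camera head is pushed out of place (distance of lens from where it was at the start of the episode above 0.008 m).
It fails at once if the tub is disturbed (distance of tub from where it was at the start of the episode above 0.02 m).
It fails at once if the bottle is disturbed (distance of bottle from where it was at the start of the episode above 0.02 m).
It fails at once if the plane is disturbed (distance of plane from where it was at the start of the episode above 0.02 m).
It also fails if it takes over 51 s, if anything falls off the work surface, if the arm or the gripper's body presses on something with over 40 N, if the wrist force passes 120 N, or if a joint passes its speed limit or range.

## Working session

There is one attempt and no reset: what is moved stays moved. The work goes in short steps, Python scripts to look and compute and a tool call to move; the robot and the scene stay as the last step left them, time stands still between calls to the robot, and variables do not carry over. Pictures are saved under pics/ and viewed, at most 14 in all, crops included, and the job is handed in when it is done.

Besides the shell and the picture viewer there is one more tool, called after ">>>" as name([rows], argument=value, ...), one row to a line, values as JSON. step_arm: Moves the arm, as the interface text tells. Its arguments: {"type":"object","properties":{"motion":{"type":"array","items":{"type":"object","properties":{"hand":{"type":"number"},"translation":{"type":"array","items":{"type":"number"}},"delta_rot":{"type":"array","items":{"type":"number"}}}}},"force":{"type":"number"}},"required":["motion"]}

```bash
mkdir -p pics
cat > h.py <<'E'
import numpy as np, cv2
from scipy.spatial.transform import Rotation as R
from station import state, vision, workorder
def K(c,shape=(384,512)):
    f=shape[0]/2/np.tan(np.radians(c["vertical_fov"])/2)
    return np.array([[f,0,c["cx"]],[0,f,c["cy"]],[0,0,1.]])
def ray(c,uv):
    uv=np.array(uv,float).reshape(-1,1,2)
    n=cv2.undistortPoints(uv,K(c),np.array(c["dist_coeffs"],float)).reshape(-1,2)
    E=np.array(c["extrinsics"]); d=np.c_[n,np.ones(len(n))]@E[:3,:3].T
    return E[:3,3],d/np.linalg.norm(d,axis=1,keepdims=True)
def onz(c,uv,z):
    o,d=ray(c,uv); return o+d*((z-o[2])/d[:,2])[:,None]
def proj(c,P):
    E=np.linalg.inv(np.array(c["extrinsics"])); 
    return cv2.projectPoints(np.array(P,float).reshape(-1,1,3),cv2.Rodrigues(E[:3,:3])[0],E[:3,3],K(c),np.array(c["dist_coeffs"],float))[0].reshape(-1,2)
def tri(c1,u1,c2,u2):
    o1,d1=ray(c1,u1);o2,d2=ray(c2,u2);d1=d1[0];d2=d2[0]
    s=np.linalg.lstsq(np.c_[d1,-d2],o2-o1,rcond=None)[0]
    a,b=o1+s[0]*d1,o2+s[1]*d2
    return (a+b)/2,np.linalg.norm(a-b)
def save(n,im,s=1): cv2.imwrite(f"pics/{n}.png",cv2.resize(im[...,::-1],None,fx=s,fy=s,interpolation=cv2.INTER_CUBIC))
E
python3 - <<'E'
from h import *
for n in("scene","top"):
    im=vision.grab_frame(n);np.save(n+".npy",im);save(n,im,1.5)
    c=vision.calibration(n);print(n,c["vertical_fov"],c["dist_coeffs"],np.round(c["extrinsics"],3).tolist())
s=state();print(s["clock"],s["tool_pos"],s["eef_rot"])
E
```

```text
scene 54.48450511465215 [-0.03238113  0.          0.          0.          0.        ] [[-0.496, 0.565, -0.66, 1.261], [0.868, 0.337, -0.364, 0.392], [0.017, -0.753, -0.657, 0.852], [0.0, 0.0, 0.0, 1.0]]
top 53.782828314885165 [-0.08228206  0.          0.          0.          0.        ] [[-0.022, -0.998, 0.054, 0.463], [-1.0, 0.022, -0.008, -0.0], [0.007, -0.054, -0.999, 1.326], [0.0, 0.0, 0.0, 1.0]]
0.1 [ 0.24044055 -0.52152792  0.20443003] [-3.06668314e+00 -6.72625657e-01  2.30167394e-04]
```

View pics/scene.png

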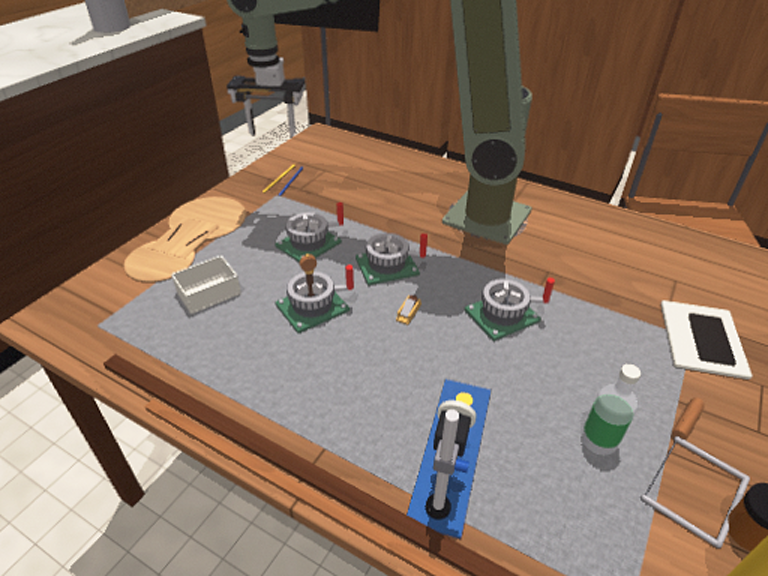

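View pics/top.png

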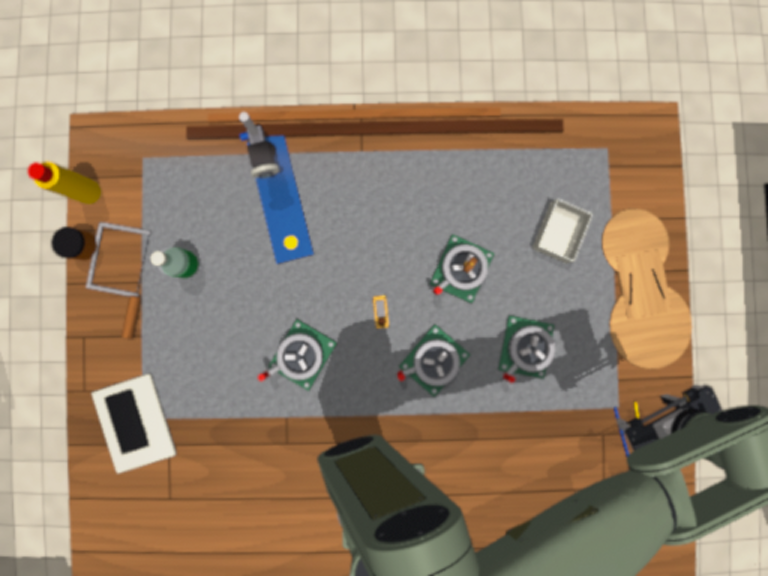

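The scene shows four chucks. Candidates, as pixels in the 768-wide top view: (465,265) with the peg in it, (300,357), (435,360) and (530,348). The peg chuck at (465,265) is the farthest from the base (bottom of the picture). Its red handle is at (437,291) in top and (349,277) in scene. The yellow spot is at (291,242) in top and (464,399) in scene.

Run:
```python
from h import *
I={n:np.load(n+".npy") for n in("scene","top")};C={n:vision.calibration(n) for n in I}
def blobs(n,lo,hi,amin=8):
    h=cv2.cvtColor(I[n],cv2.COLOR_RGB2HSV);m=cv2.inRange(h,np.array(lo),np.array(hi))
    k,l,s,c=cv2.connectedComponentsWithStats(m);return [(np.round(c[i],1).tolist(),s[i].tolist()) for i in range(1,k) if s[i,4]>=amin],l
for n in I:
    print(n,"red",blobs(n,(0,170,90),(4,255,255))[0])
    print(n,"yellow",blobs(n,(24,170,150),(34,255,255))[0])
    print(n,"blue",blobs(n,(102,140,60),(118,255,255),60)[0])
    print(n,"green",blobs(n,(60,80,20),(85,255,200),40)[0])
s=I["scene"][150:230,175:245];t=I["top"][150:210,280:340]
a=cv2.resize(s,(420,480),interpolation=cv2.INTER_CUBIC);b=cv2.resize(t,(360,360),interpolation=cv2.INTER_CUBIC)
b=np.vstack([b,np.zeros((120,360,3),np.uint8)]);save("crop",np.hstack([a,b]))
s=I["scene"][250:350,270:340];t=I["top"][70:180,150:215]
a=cv2.resize(s,None,fx=5.5,fy=5.5,interpolation=cv2.INTER_CUBIC);b=cv2.resize(t,None,fx=5,fy=5,interpolation=cv2.INTER_CUBIC);print(a.shape,b.shape)
save("cropcam",np.hstack([a,b]))
```

```text
scene red [([226.6, 141.4], [225, 135, 4, 14, 48]), ([281.9, 162.7], [280, 156, 5, 15, 62]), ([232.7, 183.6], [231, 177, 4, 16, 53]), ([365.2, 191.9], [362, 185, 8, 16, 63])]
scene yellow []
scene blue [([300.2, 311.1], [272, 253, 55, 105, 1922])]
scene green [([245.9, 183.5], [241, 177, 13, 12, 49]), ([206.1, 208.7], [184, 196, 49, 25, 284]), ([322.2, 213.4], [310, 201, 27, 26, 155]), ([402.1, 287.0], [390, 271, 29, 27, 416])]
top red [([25.7, 114.3], [19, 109, 15, 11, 122]), ([291.3, 193.3], [290, 191, 4, 5, 15]), ([174.9, 250.5], [173, 249, 5, 4, 15]), ([266.8, 250.4], [265, 248, 5, 6, 17]), ([339.1, 251.6], [336, 250, 7, 4, 18])]
top yellow [([34.1, 118.3], [24, 109, 16, 17, 89]), ([193.4, 161.3], [190, 158, 8, 8, 50]), ([423.9, 273.2], [423, 269, 3, 9, 16])]
top blue [([185.5, 96.7], [178, 91, 14, 15, 113]), ([189.1, 142.8], [172, 112, 36, 63, 1300])]
top green [([303.0, 162.0], [296, 159, 16, 10, 45]), ([126.3, 176.4], [119, 167, 13, 18, 120]), ([292.3, 181.1], [289, 170, 7, 18, 50]), ([306.8, 194.6], [297, 190, 22, 11, 93]), ([342.7, 224.2], [333, 211, 32, 35, 221]), ([209.9, 225.5], [192, 213, 32, 30, 211]), ([288.0, 229.1], [267, 217, 43, 28, 178]), ([281.0, 255.0], [274, 249, 15, 12, 41])]
(550, 385, 3) (550, 325, 3)
```

View pics/crop.png

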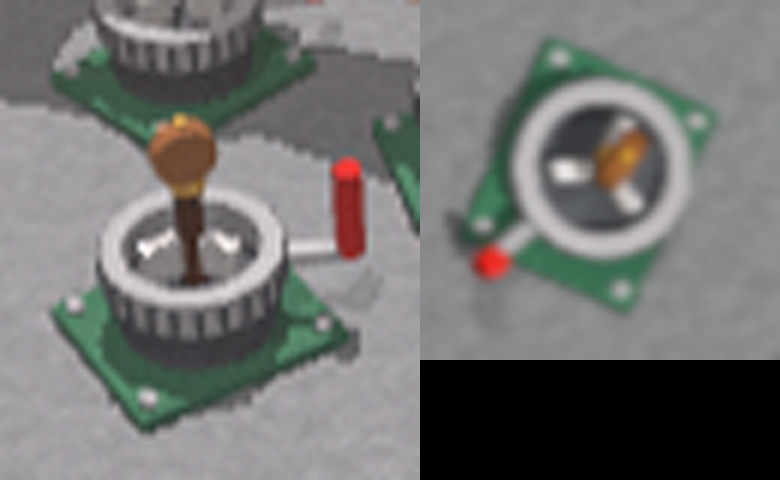

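View pics/cropcam.png

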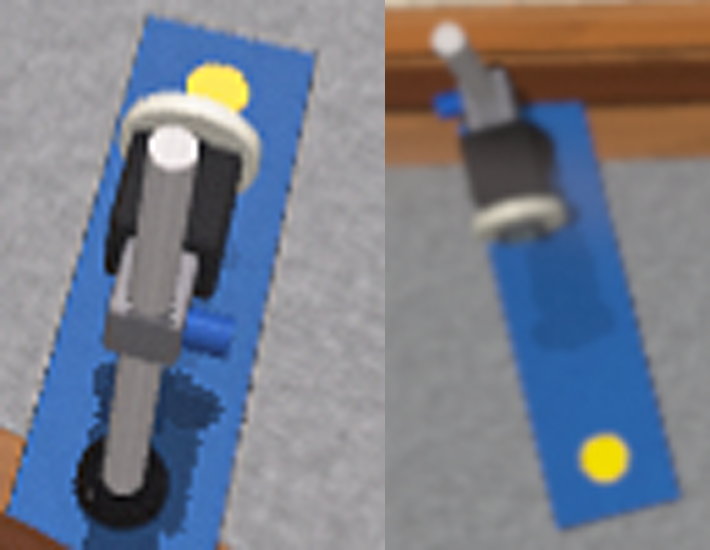

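Run:
```python
from h import *
T=vision.calibration("top");S=vision.calibration("scene")
pt=lambda x,y:((x-385)/5+150-.4,y/5+70-.4); ps=lambda x,y:(x/5.5+270-.4,y/5.5+250-.4)
Y=onz(T,(193.4,161.3),.01)[0];Y2=onz(S,ps(217,88),.01)[0];print("spot",Y,Y2)
e=onz(T,[pt(585,100),pt(680,497),pt(490,260),pt(560,528)],.01);
for a,b in((e[1],e[0]),(e[3],e[2])):d=a-b;print("edge ang",np.degrees(np.arctan2(-d[1],-d[0])))
print("plate w front",np.linalg.norm(e[1]-e[3]))
e=onz(S,[ps(315,55),ps(220,545),ps(147,15),ps(8,510)],.01)
for a,b in((e[0],e[1]),(e[2],e[3])):d=b-a;print("edge S",np.degrees(np.arctan2(d[1],d[0])))
print("post top",onz(T,pt(449,40),.255),onz(S,ps(172,145),.255))
print("post tri",tri(T,pt(449,40),S,ps(172,145)))
L=tri(T,pt(520,217),S,ps(190,140));print("ring",L, np.linalg.norm((L[0]-Y)[:2]),np.degrees(np.arctan2(*(L[0]-Y)[[1,0]])))
# handle tops
print("red T at .11/.1",onz(T,(291.3,193.3),.11));print("red S top",onz(S,(175+345/6-.4,150+168/6-.4),.11), "tri",tri(T,(291.3,193.3),S,(175+345/6-.4,150+168/6-.4)))
# sleeve ring centre
u=(280+600/6-70-.4,150+168/6-.4);
for z in(.07,.075,.08):print("chuck",onz(T,u,z))
print("ball",tri(T,(280+(627-420)/6-.4,150+156/6-.4),S,(175+180/6-.4,150+118/6-.4)))
g=[(560,42),(718,120),(628,310),(470,222)]
P=onz(T,[(280+(x-420)/6-.4,150+y/6-.4) for x,y in g],.012);print("foot ctr",P.mean(0),[np.linalg.norm(P[i]-P[(i+1)%4]).round(3) for i in range(4)])
d=onz(T,[(280+(600-420)/6,150+185/6),(280+(645-420)/6,150+135/6)],.13);print("disc edge line deg",np.degrees(np.arctan2(*(d[1]-d[0])[[1,0]])))
print("tool",R.from_rotvec(state()["eef_rot"]).as_matrix().round(3).tolist())
w=vision.calibration("wrist");s=state();Rm=R.from_rotvec(s["eef_rot"]).as_matrix();E=np.array(w["extrinsics"])
print("wrist cam in tool",(Rm.T@(E[:3,3]-s["tool_pos"])).round(3),(Rm.T@E[:3,:3]).round(3).tolist(),w["vertical_fov"])
```

```text
spot [0.61563949 0.20343805 0.01      ] [0.6134732  0.20197839 0.01      ]
edge ang 12.690359261879394
edge ang 14.104373487471928
plate w front 0.08658088071381835
edge S 13.62129524732228
edge S 13.44660464279808
post top [[0.83401575 0.25390153 0.255     ]] [[0.83322443 0.25369267 0.255     ]]
post tri (array([0.83375122, 0.25379616, 0.25569396]), np.float64(0.0001275077801722625))
ring (array([0.75329647, 0.23421635, 0.15139173]), np.float64(0.0020882823987995224)) 0.1410558257517533 12.60329501867742
red T at .11/.1 [[ 0.49382763 -0.12553789  0.11      ]]
red S top [[ 0.49487487 -0.12842875  0.11      ]] tri (array([ 0.49456299, -0.12683324,  0.11025915]), np.float64(0.003016308426837547))
chuck [[ 0.54582994 -0.19223473  0.07      ]]
chuck [[ 0.5454989  -0.19147073  0.075     ]]
chuck [[ 0.54516786 -0.19070672  0.08      ]]
ball (array([ 0.54642458, -0.19414355,  0.15122726]), np.float64(5.854435763221893e-05))
foot ctr [ 0.54669802 -0.1976374   0.012     ] [np.float64(0.103), np.float64(0.123), np.float64(0.105), np.float64(0.118)]
disc edge line deg -43.57007922733764
tool [[0.908, 0.419, -0.001], [0.419, -0.908, 0.002], [0.0, -0.002, -1.0]]
wrist cam in tool [ 0.074 -0.    -0.177] [[0.0, -0.967, -0.256], [1.0, 0.0, 0.0], [-0.0, -0.256, 0.967]] 69.12112831901955
```

Measurements agree with the given sizes: handle radius 84 mm, post top z 0.256 and 224 mm from the spot, camera yaw about 13°. The crop confirms the peg chuck, with its handle at world (0.494,-0.127). Next I move above the handle and look closer.

>>> step_arm([
  {"hand": 0.094, "translation": [0.396, -0.252, 0.02], "delta_rot": [0, 0, 76.6]},
  {"hand": 0.094, "translation": [0.396, -0.252, 0.02], "delta_rot": [0, 0, 76.6]},
  {"hand": 0.094, "translation": [0.396, -0.252, 0.02], "delta_rot": [0, 0, 76.6]},
  {"hand": 0.094, "translation": [0.396, -0.252, 0.02], "delta_rot": [0, 0, 76.6]},
  {"hand": 0.094, "translation": [0.396, -0.252, 0.02], "delta_rot": [0, 0, 76.6]},
  {"hand": 0.094, "translation": [0.396, -0.252, 0.02], "delta_rot": [0, 0, 76.6]},
  {"hand": 0.094, "translation": [0.396, -0.252, 0.02], "delta_rot": [0, 0, 76.6]},
  {"hand": 0.094, "translation": [0.396, -0.252, 0.02], "delta_rot": [0, 0, 76.6]},
  {"hand": 0.094, "translation": [0.396, -0.252, 0.02], "delta_rot": [0, 0, 76.6]},
  {"hand": 0.05, "translation": [0.396, -0.252, 0.02], "delta_rot": [0, 0, 76.6]},
  {"hand": 0.05, "translation": [0.396, -0.252, 0.02], "delta_rot": [0, 0, 76.6]},
  {"hand": 0.05, "translation": [0.396, -0.252, 0.02], "delta_rot": [0, 0, 76.6]},
  {"hand": 0.05, "translation": [0.396, -0.252, 0.02], "delta_rot": [0, 0, 76.6]},
])

```text
clock: 1.72
tool_pos: [0.4945, -0.1286, 0.1856]
eef_rot: [2.824, -1.376, 0.0]
force: [0.4, -0.5, 0.7]
width: 0.612
grip_force: 0.0
```

```bash
cat >> h.py <<'E'
def delta(p,yaw_y):
    "tool-axes shift to world p and turn (deg about tool z) to put tool y at yaw_y deg"
    s=state();M=R.from_rotvec(s["eef_rot"]).as_matrix();y=np.degrees(np.arctan2(M[1,1],M[0,1]))
    print("shift",(M.T@(np.array(p)-s["tool_pos"])).round(4),"rotz",round(-((yaw_y-y+180)%360-180),2),"yaw",y.round(2),"tilt",np.degrees(np.arccos(-M[2,2])).round(2))
def red(im):
    h=cv2.cvtColor(im,cv2.COLOR_RGB2HSV);m=cv2.inRange(h,np.array((0,170,60)),np.array((5,255,255)))
    k,l,s,c=cv2.connectedComponentsWithStats(m);return [(c[i].round(1).tolist(),s[i].tolist()) for i in range(1,k) if s[i,4]>30]
E
python3 - <<'E'
from h import *
im=vision.grab_frame("wrist");np.save("w1.npy",im);c=vision.calibration("wrist");np.save("c1.npy",c,allow_pickle=True);save("w1",im,1.5)
s=state();print(s["clock"],s["tool_pos"],s["force"],s["width"]);print(red(im))
print("expected px handle top,axis .075,ball .151",proj(c,[[.4944,-.127,.11],[.546,-.1925,.075],[.546,-.1925,.151]]).round(1))
E
```

```text
1.775 [ 0.49456328 -0.12844114  0.18555607] [ 0.29704216  0.48806733 -0.87284265] 0.5689818977944708
[([252.8, 195.5], [247, 184, 13, 24, 264]), ([486.3, 195.3], [458, 185, 53, 24, 633]), ([325.0, 335.9], [319, 319, 13, 33, 112])]
expected px handle top,axis .075,ball .151 [[250.9 202.7]
 [250.7 112.2]
 [250.  109.2]]
```

View pics/w1.png

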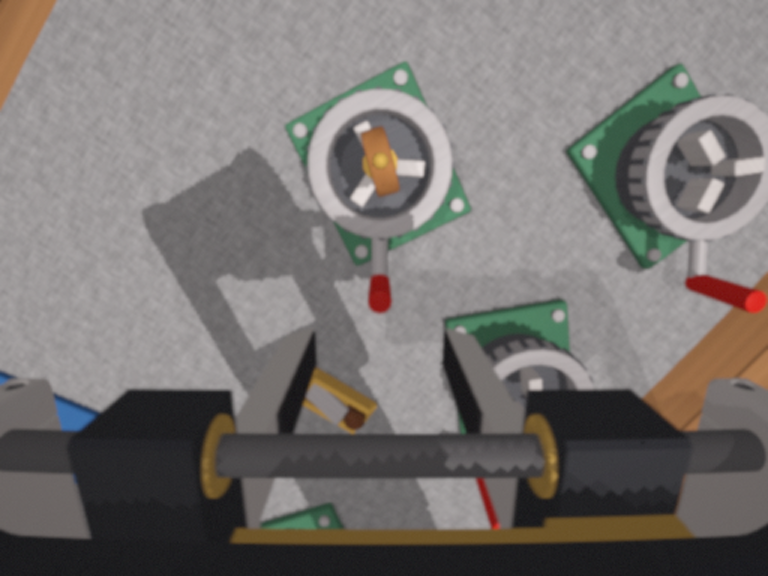

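The wrist picture shows the peg chuck at (380,160), its handle top at (379,301), the ball at (380,159), and the thumb-piece edge running from (370,130) to (387,193). The plane sits beneath the left finger at (335,400), but it is only 28 mm high.

Run:
```python
from h import *
c=np.load("c1.npy",allow_pickle=True).item()
H=onz(c,(252.4,200),.11)[0];B=onz(c,(380/1.5-.3,159/1.5-.3),.149)[0];A=onz(c,(380/1.5-.3,163/1.5-.3),.075)[0]
print("H",H,"B",B,"A",A,"r",np.linalg.norm((H-B)[:2]),np.linalg.norm((H-A)[:2]),"ang",np.degrees(np.arctan2(*(H-B)[[1,0]])))
im=np.load("w1.npy");h=cv2.cvtColor(im,cv2.COLOR_RGB2HSV);m=cv2.inRange(h,np.array((5,120,60)),np.array((22,255,255)))[75:140,225:280]
p=np.argwhere(m)[:,::-1]+[225,75];v,mu=None,p.mean(0);u,s,vt=np.linalg.svd(p-mu);print(len(p),mu,s)
e=onz(c,[mu-15*vt[0],mu+15*vt[0]],.146);print("disc line",np.degrees(np.arctan2(*(e[1]-e[0])[[1,0]])))
print(onz(c,(223,267),.02))
delta([H[0],H[1],.071],-141.8)
```

```text
H [ 0.49487206 -0.12995508  0.11      ] B [ 0.54586536 -0.19589012  0.149     ] A [ 0.54645357 -0.1968047   0.075     ] r 0.08335314934696117 0.08443651052905811 ang 127.71790270444262
743 [252.90713324 107.31359354] [319.04070802 141.4268416 ]
disc line 143.35982152365946
[[ 0.45170427 -0.00924139  0.02      ]]
shift [0.0014 0.0007 0.1146] rotz -0.14 yaw -141.94 tilt 0.01
```

>>> step_arm([
  {"hand": 0.05, "translation": [0.001, 0.0, 0.05], "delta_rot": [0, 0, 0]},
  {"hand": 0.05, "translation": [0.001, 0.0, 0.09], "delta_rot": [0, 0, 0]},
  {"hand": 0.05, "translation": [0.001, 0.0, 0.112], "delta_rot": [0, 0, 0]},
  {"hand": 0.05, "translation": [0.001, 0.0, 0.112], "delta_rot": [0, 0, 0]},
  {"hand": 0.0, "translation": [0.001, 0.0, 0.112], "delta_rot": [0, 0, 0]},
  {"hand": 0.0, "translation": [0.001, 0.0, 0.112], "delta_rot": [0, 0, 0]},
  {"hand": 0.0, "translation": [0.001, 0.0, 0.112], "delta_rot": [0, 0, 0]},
  {"hand": 0.0, "translation": [0.001, 0.0, 0.112], "delta_rot": [0, 0, 0]},
  {"hand": 0.0, "translation": [0.001, 0.0, 0.112], "delta_rot": [0, 0, 0]},
], force=12)

```text
clock: 2.9
tool_pos: [0.4954, -0.1291, 0.0742]
eef_rot: [2.824, -1.373, 0.001]
force: [-2.3, -1.6, 4.9]
width: 0.167
grip_force: 12.0
```

Run:
```python
from h import *
s=state();print(s["clock"],s["tool_pos"],s["force"],s["width"]*94,s["grip_force"])
M=R.from_rotvec(s["eef_rot"]).as_matrix();A=np.array([.546,-.1955])
P=s["tool_pos"][:2];v=P-A;print("r",np.linalg.norm(v),np.degrees(np.arctan2(v[1],v[0])))
v=v/np.linalg.norm(v)*.085
for d in range(8,73,8):
    t=np.radians(d);q=A+R.from_euler("z",t).as_matrix()[:2,:2]@v
    w=M.T@np.r_[q-P,0];print(d,w.round(4))
```

```text
2.9 [ 0.49544447 -0.12905612  0.07423525] [-2.31386404 -1.62740696  4.92723369] 15.653365075411127 12.000644356012344
r 0.08349042362933735 127.2666264014356
8 [-0.0009  0.0118  0.    ]
16 [0.0014 0.0235 0.    ]
24 [0.0053 0.0347 0.    ]
32 [0.0107 0.0452 0.    ]
40 [0.0175 0.0549 0.0001]
48 [0.0256 0.0636 0.0001]
56 [0.0349 0.071  0.0001]
64 [0.045  0.0771 0.0001]
72 [0.056  0.0817 0.0001]
```

>>> step_arm([
  {"hand": 0.0, "translation": [-0.001, 0.006, 0], "delta_rot": [0, 0, -4]},
  {"hand": 0.0, "translation": [-0.001, 0.012, 0], "delta_rot": [0, 0, -8]},
  {"hand": 0.0, "translation": [0.0, 0.018, 0], "delta_rot": [0, 0, -12]},
  {"hand": 0.0, "translation": [0.001, 0.0235, 0], "delta_rot": [0, 0, -16]},
  {"hand": 0.0, "translation": [0.003, 0.029, 0], "delta_rot": [0, 0, -20]},
  {"hand": 0.0, "translation": [0.005, 0.0345, 0], "delta_rot": [0, 0, -24]},
  {"hand": 0.0, "translation": [0.008, 0.04, 0], "delta_rot": [0, 0, -28]},
  {"hand": 0.0, "translation": [0.0105, 0.045, 0], "delta_rot": [0, 0, -32]},
  {"hand": 0.0, "translation": [0.014, 0.05, 0], "delta_rot": [0, 0, -36]},
  {"hand": 0.0, "translation": [0.0175, 0.055, 0], "delta_rot": [0, 0, -40]},
  {"hand": 0.0, "translation": [0.0215, 0.0595, 0], "delta_rot": [0, 0, -44]},
  {"hand": 0.0, "translation": [0.0255, 0.0635, 0], "delta_rot": [0, 0, -48]},
  {"hand": 0.0, "translation": [0.03, 0.0675, 0], "delta_rot": [0, 0, -52]},
  {"hand": 0.0, "translation": [0.035, 0.071, 0], "delta_rot": [0, 0, -56]},
  {"hand": 0.0, "translation": [0.04, 0.074, 0], "delta_rot": [0, 0, -60]},
  {"hand": 0.0, "translation": [0.044, 0.0765, 0], "delta_rot": [0, 0, -63]},
  {"hand": 0.0, "translation": [0.044, 0.0765, 0], "delta_rot": [0, 0, -63]},
  {"hand": 0.0, "translation": [0.044, 0.0765, 0], "delta_rot": [0, 0, -63]},
])

```text
clock: 5.15
tool_pos: [0.4639, -0.2102, 0.0742]
eef_rot: [3.126, 0.304, 0.005]
force: [2.4, 2.8, 5.1]
width: 0.168
grip_force: 12.0
```

Run:
```python
from h import *
s=state();print(s["clock"],s["tool_pos"],s["force"],s["torque"],s["width"]*94,s["grip_force"])
A=np.array([.546,-.1955]);v=s["tool_pos"][:2]-A;print("r",np.linalg.norm(v),np.degrees(np.arctan2(v[1],v[0])))
im=vision.grab_frame("wrist");c=vision.calibration("wrist");np.save("w2.npy",im);np.save("c2.npy",c,allow_pickle=True)
im2=vision.grab_frame("scene");t=vision.grab_frame("top");print(red(im),red(im2))
save("w2",np.hstack([im,np.vstack([cv2.resize(im2[150:230,175:245],(168,192)),cv2.resize(t[150:210,280:340],(168,192))])]),1.15)
```

```text
5.15 [ 0.46385731 -0.2102281   0.07424936] [2.35056054 2.80413775 5.12071142] [ 0.43798311 -0.44319117  0.04141386] 15.838804515522536 12.000951915979385
r 0.08345260951830068 -169.83493354915225
[([252.6, 243.5], [239, 218, 28, 51, 1123])] [([281.9, 162.2], [280, 155, 5, 16, 61]), ([216.6, 170.8], [215, 164, 5, 15, 40]), ([365.2, 191.9], [362, 185, 8, 17, 65])]
```

View pics/w2.png

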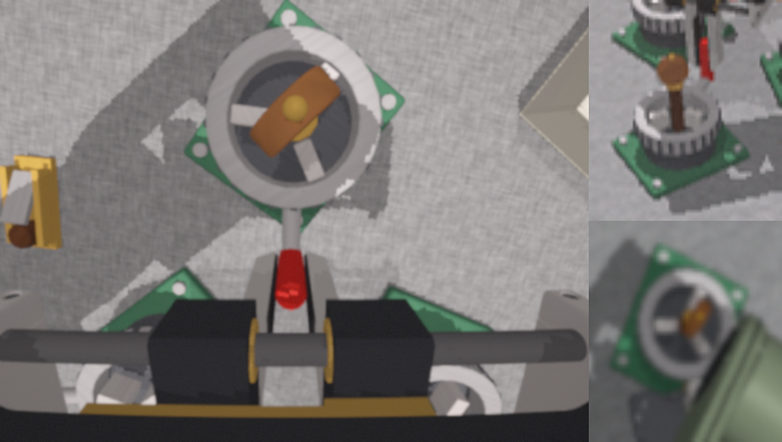

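The wrist view shows the handle swung about 63°, with red at (290,278). The jaws have moved out, and the peg still stands with its ball at (295,107).

Run:
```python
from h import *
c=np.load("c2.npy",allow_pickle=True).item();im=np.load("w2.npy")
h=cv2.cvtColor(im,cv2.COLOR_RGB2HSV);m=cv2.inRange(h,np.array((5,110,50)),np.array((17,255,255)));m[:40]=0;m[150:]=0;m[:,:205]=0;m[:,310:]=0
k,l,s,cc=cv2.connectedComponentsWithStats(m);i=1+s[1:,4].argmax();p=np.argwhere(l==i)[:,::-1].astype(np.float32)
r=cv2.minAreaRect(p);print(r,s[i]);b=cv2.boxPoints(r);
for z in(.128,.146):
    q=onz(c,b,z);print(z,[(np.linalg.norm(q[j]-q[j-1]).round(4),np.degrees(np.arctan2(*(q[j]-q[j-1])[[1,0]])).round(1)) for j in range(4)],q.mean(0))
print("ball",onz(c,(295/1.15-.4,106/1.15-.4),.148))
```

```text
((255.2897491455078, 96.30026245117188), (36.43122100830078, 85.4411849975586), 43.53120040893555) [ 218   58   78   78 2485]
0.128 [(np.float64(0.0155), np.float64(57.6)), (np.float64(0.035), np.float64(-34.2)), (np.float64(0.0148), np.float64(-119.8)), (np.float64(0.0356), np.float64(147.0))] [ 0.54553542 -0.19528563  0.128     ]
0.146 [(np.float64(0.0132), np.float64(57.6)), (np.float64(0.0299), np.float64(-34.2)), (np.float64(0.0126), np.float64(-119.8)), (np.float64(0.0305), np.float64(147.0))] [ 0.54408865 -0.19541182  0.146     ]
ball [[ 0.54576428 -0.19556259  0.148     ]]
```

>>> step_arm([
  {"hand": 0.05, "translation": [0, 0, 0], "delta_rot": [0, 0, 0]},
  {"hand": 0.05, "translation": [0, 0, 0], "delta_rot": [0, 0, 0]},
  {"hand": 0.05, "translation": [0, 0, 0], "delta_rot": [0, 0, 0]},
  {"hand": 0.05, "translation": [0, 0, -0.03], "delta_rot": [0, 0, 0]},
  {"hand": 0.05, "translation": [0, 0, -0.08], "delta_rot": [0, 0, 0]},
  {"hand": 0.05, "translation": [0, 0, -0.13], "delta_rot": [0, 0, 0]},
  {"hand": 0.05, "translation": [0, 0, -0.13], "delta_rot": [0, 0, 0]},
  {"hand": 0.05, "translation": [0, 0, -0.13], "delta_rot": [0, 0, 0]},
])

```text
clock: 6.3
tool_pos: [0.4618, -0.21, 0.2027]
eef_rot: [-3.126, -0.305, 0.002]
force: [0.5, -0.8, -0.3]
width: 0.533
grip_force: 0.0
```

Run:
```python
from h import *
im=vision.grab_frame("wrist");c=vision.calibration("wrist");np.save("w3.npy",im);np.save("c3.npy",c,allow_pickle=True);save("w3",im[20:260,100:412],2.4)
s=state();print(s["clock"],s["tool_pos"],s["width"],red(im));print("H",onz(c,red(im)[0][0],.1));delta([.546,-.1955,.19],48)
```

```text
6.35 [ 0.46129704 -0.20964252  0.20173212] 0.5345085420932741 [([253.0, 190.6], [247, 180, 13, 22, 229]), ([284.0, 331.1], [278, 320, 14, 23, 227])]
H [[ 0.46434798 -0.20954322  0.1       ]]
shift [0.0859 0.0025 0.0115] rotz -126.87 yaw -78.87 tilt 0.19
```

View pics/w3.png

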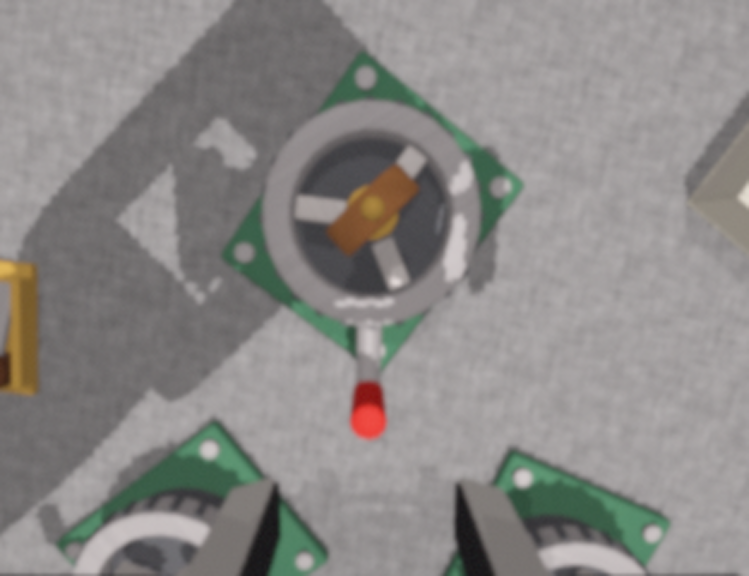

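The handle stayed open, its top at (368,420). The peg is free of the gripper, and the thumb-piece is a clean rectangle centred at about (373,209).

Run:
```python
from h import *
c=np.load("c3.npy",allow_pickle=True).item();im=np.load("w3.npy")
f=lambda x,y:(100+x/2.4-.3,20+y/2.4-.3)
e=onz(c,[f(400,165),f(328,228),f(418,193),f(348,252)],.143)
print("manual",[np.degrees(np.arctan2(*(a-b)[[1,0]])).round(1) for a,b in((e[0],e[1]),(e[2],e[3]))])
h=cv2.cvtColor(im,cv2.COLOR_RGB2HSV);m=cv2.inRange(h,np.array((5,110,50)),np.array((16,255,255)));m[:80]=0;m[130:]=0;m[:,:230]=0;m[:,282:]=0
p=np.argwhere(m)[:,::-1].astype(np.float32);r=cv2.minAreaRect(p);q=onz(c,cv2.boxPoints(r),.14);print(r,[(np.linalg.norm(q[j]-q[j-1]).round(4),np.degrees(np.arctan2(*(q[j]-q[j-1])[[1,0]])).round(1)) for j in range(4)],q.mean(0))
print("ball",onz(c,f(373,207),.149),"sleeve",onz(c,f(372,211),.075))
print(delta([.546,-.1955,.19],52))
```

```text
manual [np.float64(-38.9), np.float64(-39.5)]
((254.50003051757812, 106.99999237060547), (17.677669525146484, 40.305084228515625), 45.0) [(np.float64(0.0144), np.float64(56.6)), (np.float64(0.0324), np.float64(-35.2)), (np.float64(0.0141), np.float64(-122.1)), (np.float64(0.0327), np.float64(145.4))] [ 0.54400369 -0.19498658  0.14      ]
ball [[ 0.54465526 -0.19542065  0.149     ]] sleeve [[ 0.546332   -0.19516388  0.075     ]]
shift [0.0859 0.0025 0.0115] rotz -130.87 yaw -78.87 tilt 0.19
None
```

>>> step_arm([
  {"hand": 0.05, "translation": [0.085, 0.0025, 0.0], "delta_rot": [0, 0, -131]},
  {"hand": 0.05, "translation": [0.085, 0.0025, 0.0], "delta_rot": [0, 0, -131]},
  {"hand": 0.05, "translation": [0.085, 0.0025, 0.0], "delta_rot": [0, 0, -131]},
  {"hand": 0.05, "translation": [0.085, 0.0025, 0.0], "delta_rot": [0, 0, -131]},
  {"hand": 0.05, "translation": [0.085, 0.0025, 0.0], "delta_rot": [0, 0, -131]},
  {"hand": 0.05, "translation": [0.085, 0.0025, 0.0], "delta_rot": [0, 0, -131]},
  {"hand": 0.05, "translation": [0.085, 0.0025, 0.0], "delta_rot": [0, 0, -131]},
  {"hand": 0.05, "translation": [0.085, 0.0025, 0.0], "delta_rot": [0, 0, -131]},
  {"hand": 0.05, "translation": [0.085, 0.0025, 0.0], "delta_rot": [0, 0, -131]},
  {"hand": 0.05, "translation": [0.085, 0.0025, 0.0], "delta_rot": [0, 0, -131]},
  {"hand": 0.05, "translation": [0.085, 0.0025, 0.0], "delta_rot": [0, 0, -131]},
  {"hand": 0.05, "translation": [0.085, 0.0025, 0.0], "delta_rot": [0, 0, -131]},
  {"hand": 0.05, "translation": [0.085, 0.0025, 0.0], "delta_rot": [0, 0, -131]},
  {"hand": 0.05, "translation": [0.085, 0.0025, 0.0], "delta_rot": [0, 0, -131]},
  {"hand": 0.05, "translation": [0.085, 0.0025, 0.0], "delta_rot": [0, 0, -131]},
])

```text
clock: 8.22
tool_pos: [0.5461, -0.1962, 0.2029]
eef_rot: [-1.021, -2.97, -0.0]
force: [-0.4, -0.7, -0.2]
width: 0.532
grip_force: 0.0
```

Run:
```python
from h import *
im=vision.grab_frame("wrist");c=vision.calibration("wrist");save("w4",im,1.5)
print("ball/head exp",proj(c,[[.5455,-.1955,.149]]));s=state();print(s["clock"],s["tool_pos"],s["qpos"]);delta([.5455,-.1955,.113],52)
```

```text
ball/head exp [[253.62047813 207.77563838]]
8.275 [ 0.54616452 -0.19621984  0.20310188] [-4.94008873e-01  2.20099219e-01  1.53019956e+00  2.77792972e-05
  1.39189831e+00 -1.40289080e+00]
shift [0.0009 0.0002 0.0901] rotz 0.07 yaw 52.07 tilt 0.03
```

View pics/w4.png

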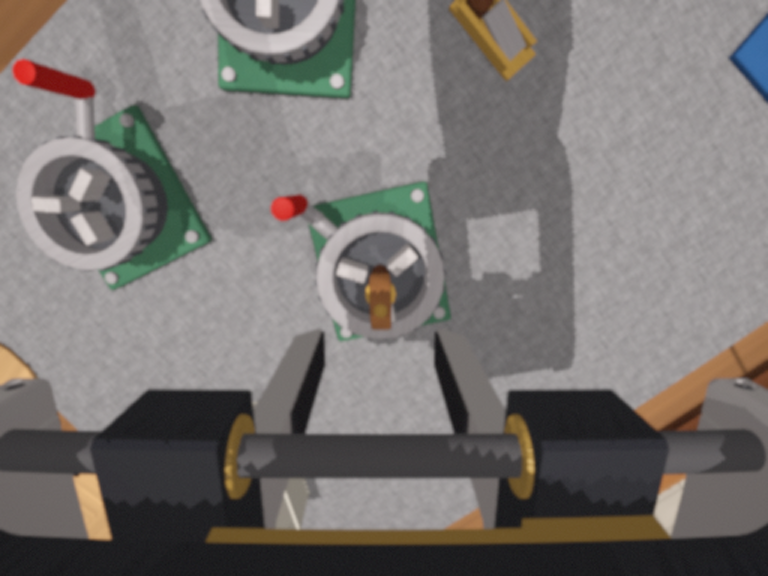

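The ball is at (380,312), exactly where predicted, and the thumb-piece edge is aligned between the fingers. Next I descend and grip.

>>> step_arm([
  {"hand": 0.05, "translation": [0.001, 0.0, 0.04], "delta_rot": [0, 0, 0]},
  {"hand": 0.05, "translation": [0.001, 0.0, 0.075], "delta_rot": [0, 0, 0]},
  {"hand": 0.05, "translation": [0.001, 0.0, 0.09], "delta_rot": [0, 0, 0]},
  {"hand": 0.05, "translation": [0.001, 0.0, 0.09], "delta_rot": [0, 0, 0]},
  {"hand": 0.0, "translation": [0.001, 0.0, 0.09], "delta_rot": [0, 0, 0]},
  {"hand": 0.0, "translation": [0.001, 0.0, 0.09], "delta_rot": [0, 0, 0]},
  {"hand": 0.0, "translation": [0.001, 0.0, 0.09], "delta_rot": [0, 0, 0]},
  {"hand": 0.0, "translation": [0.001, 0.0, 0.09], "delta_rot": [0, 0, 0]},
  {"hand": 0.0, "translation": [0.001, 0.0, 0.09], "delta_rot": [0, 0, 0]},
], force=20)

```text
clock: 9.4
tool_pos: [0.5458, -0.1958, 0.1139]
eef_rot: [1.019, 2.971, -0.0]
force: [0.2, 0.1, 1.3]
width: 0.141
grip_force: 20.0
```

Run:
```python
from h import *
s=state();print(s["clock"],s["tool_pos"],s["force"],s["width"]*94,s["grip_force"])
```

```text
9.4 [ 0.54580306 -0.1958417   0.11394912] [0.22668484 0.09413808 1.27722601] 13.232916356049536 19.997904002666473
```

>>> step_arm([
  {"hand": 0.0, "translation": [0, 0, -0.02], "delta_rot": [0, 0, 0]},
  {"hand": 0.0, "translation": [0, 0, -0.04], "delta_rot": [0, 0, 0]},
  {"hand": 0.0, "translation": [0, 0, -0.06], "delta_rot": [0, 0, 0]},
  {"hand": 0.0, "translation": [0, 0, -0.08], "delta_rot": [0, 0, 0]},
  {"hand": 0.0, "translation": [0, 0, -0.1], "delta_rot": [0, 0, 0]},
  {"hand": 0.0, "translation": [0, 0, -0.12], "delta_rot": [0, 0, 0]},
  {"hand": 0.0, "translation": [0, 0, -0.135], "delta_rot": [0, 0, 0]},
  {"hand": 0.0, "translation": [0, 0, -0.14], "delta_rot": [0, 0, 0]},
  {"hand": 0.0, "translation": [0, 0, -0.14], "delta_rot": [0, 0, 0]},
  {"hand": 0.0, "translation": [0, 0, -0.14], "delta_rot": [0, 0, 0]},
])

```text
clock: 10.65
tool_pos: [0.545, -0.1954, 0.2523]
eef_rot: [-1.019, -2.97, -0.001]
force: [1.2, -0.3, -0.1]
width: 0.135
grip_force: 20.0
```

Run:
```python
from h import *
s=state();print(s["clock"],s["tool_pos"],s["force"],s["width"]*94,s["grip_force"]);delta([.607,.175,.253],13.2)
```

```text
10.65 [ 0.54502223 -0.19539308  0.25234358] [ 1.21037449 -0.30509037 -0.08438219] 12.670242667914419 19.99708592891693
shift [ 0.1784  0.3305 -0.0004] rotz 38.94 yaw 52.14 tilt 0.11
```

>>> step_arm([
  {"hand": 0.0, "translation": [0.01, 0.018, 0], "delta_rot": [0, 0, 3]},
  {"hand": 0.0, "translation": [0.028, 0.053, 0], "delta_rot": [0, 0, 7]},
  {"hand": 0.0, "translation": [0.047, 0.089, 0], "delta_rot": [0, 0, 11]},
  {"hand": 0.0, "translation": [0.066, 0.125, 0], "delta_rot": [0, 0, 15]},
  {"hand": 0.0, "translation": [0.085, 0.16, 0], "delta_rot": [0, 0, 19]},
  {"hand": 0.0, "translation": [0.104, 0.196, 0], "delta_rot": [0, 0, 23]},
  {"hand": 0.0, "translation": [0.123, 0.232, 0], "delta_rot": [0, 0, 27]},
  {"hand": 0.0, "translation": [0.142, 0.268, 0], "delta_rot": [0, 0, 31]},
  {"hand": 0.0, "translation": [0.161, 0.304, 0], "delta_rot": [0, 0, 35]},
  {"hand": 0.0, "translation": [0.178, 0.335, 0], "delta_rot": [0, 0, 39]},
  {"hand": 0.0, "translation": [0.187, 0.352, 0], "delta_rot": [0, 0, 39]},
  {"hand": 0.0, "translation": [0.1895, 0.357, 0], "delta_rot": [0, 0, 39]},
  {"hand": 0.0, "translation": [0.1895, 0.357, 0], "delta_rot": [0, 0, 39]},
  {"hand": 0.0, "translation": [0.1895, 0.357, 0], "delta_rot": [0, 0, 39]},
])

```text
clock: 12.4
tool_pos: [0.6151, 0.2012, 0.2535]
eef_rot: [1.954, 2.46, -0.001]
force: [0.7, -0.6, -0.3]
width: 0.134
grip_force: 20.0
```

Run:
```python
from h import *
a=vision.grab_frame("wrist");c=vision.calibration("wrist");np.save("w5.npy",a);np.save("c5.npy",c,allow_pickle=True)
b=vision.grab_frame("scene");t=vision.grab_frame("top")
s=state();print(s["clock"],s["tool_pos"],s["force"],s["width"]*94);delta([.6145,.2027,.192],13.2)
B=cv2.resize(b[220:350,240:360],(354,384),interpolation=cv2.INTER_CUBIC);save("w5",np.hstack([a,B]),.92)
```

```text
12.55 [0.61512047 0.20149654 0.25363133] [ 0.12498067  0.97045784 -0.66975457] 12.799686538076646
shift [ 0.0013 -0.0003  0.0616] rotz -0.13 yaw 13.07 tilt 0.01
```

View pics/w5.png

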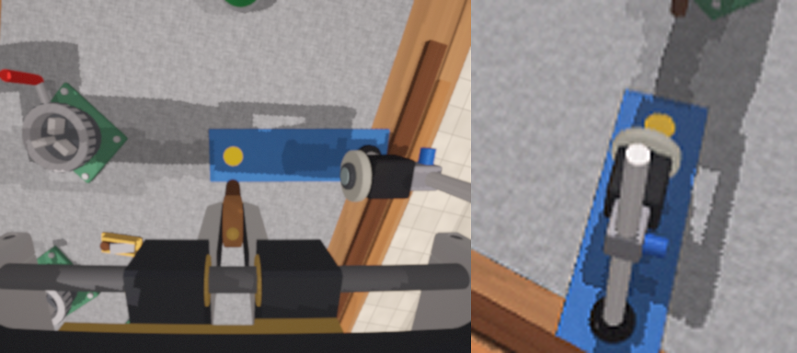

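The wrist view shows the lens glass centre at about (349,174) and the yellow spot at (233,156). The peg hangs with its edge seen at (232,215). I compute the lens height next.

Run:
```python
from h import *
c=np.load("c5.npy",allow_pickle=True).item();im=np.load("w5.npy")
Y=onz(c,(233.5/.92,156/.92),.01)[0];print("spot",Y)
a=np.radians(13.2);ax=np.array([np.cos(a),np.sin(a),0]);n=np.array([-ax[1],ax[0],0])
Y0=np.array([.6145,.2027,0])
for Yq in(Y0,Y):
  for uv in((349/.92,174/.92),(347/.92,176/.92)):
    o,d=ray(c,uv);d=d[0]
    P=o+d*((Yq-o)@n)/(d@n);Q=o+d*(.13-(o-Yq)@ax)/(d@ax);print("axis-plane",P,"s",(P-Yq)@ax,"| s=.13",Q,"lat",(Q-Yq)@n)
T=vision.calibration("top");print(tri(c,(353/.92,174/.92),T,(150+135/5-.4,113)))
h=cv2.cvtColor(im,cv2.COLOR_RGB2HSV)
m=cv2.inRange(h,np.array((23,120,80)),np.array((33,255,255)));k,l,s,cc=cv2.connectedComponentsWithStats(m);print([(cc[i].round(1),s[i,4]) for i in range(1,k) if s[i,4]>60])
m=cv2.inRange(h,np.array((0,0,150)),np.array((179,40,255)));k,l,s,cc=cv2.connectedComponentsWithStats(m);print([(cc[i].round(1),s[i]) for i in range(1,k) if 360<cc[i][0]<410 and s[i,4]>30])
save("lens",im[150:235,355:440],6)
```

```text
spot [0.61602229 0.2024581  0.01      ]
axis-plane [0.74898635 0.23424349 0.13765029] s 0.1381360527878266 | s=.13 [0.74008815 0.23655155 0.15486425] lat 0.004278991117293069
axis-plane [0.74258087 0.2327411  0.14718565] s 0.1315567457517496 | s=.13 [0.74086898 0.23322245 0.15053107] lat 0.0008595493511398892
axis-plane [0.75019896 0.23392895 0.13530443] s 0.13781797633087325 | s=.13 [0.74164864 0.23614678 0.15184541] lat 0.004111705288474527
axis-plane [0.74374224 0.23241454 0.14491608] s 0.13118602658062314 | s=.13 [0.74243801 0.23278127 0.14746484] lat 0.0006548586220091074
(array([0.75684375, 0.23571078, 0.1341103 ]), np.float64(0.0028336654127041824))
[(array([252.9, 169.3]), np.int32(289))]
[(array([395.8, 191.5]), array([386, 165,  17,  53, 466], dtype=int32))]
```

View pics/lens.png

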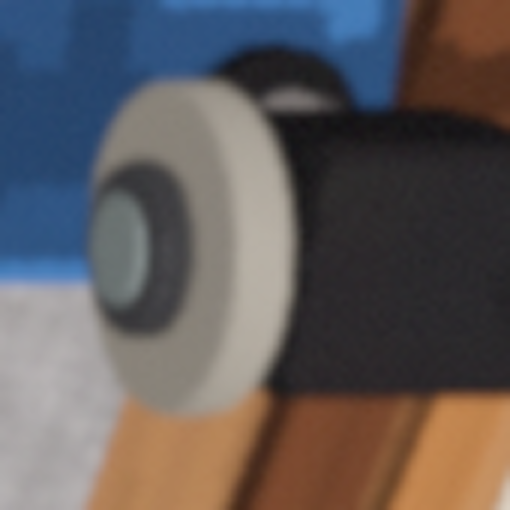

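The glass centre is at crop (118,248), which is picture pixel (374.5,191). The ring sits about 10 mm behind it.

Run:
```python
from h import *
c=np.load("c5.npy",allow_pickle=True).item()
a=np.radians(13.2);ax=np.array([np.cos(a),np.sin(a),0]);n=np.array([-ax[1],ax[0],0])
for Yq in(np.array([.6145,.2027,0]),np.array([.6156,.2027,0])):
    o,d=ray(c,(374.5,191));d=d[0]
    P=o+d*((Yq-o)@n)/(d@n);Q=o+d*(.13-(o-Yq)@ax)/(d@ax);print("axis-plane",P,"s",(P-Yq)@ax,"| s=.13",Q,"lat",(Q-Yq)@n)
delta([.615,.2027,.191],13.2)
```

```text
axis-plane [0.74032338 0.23221161 0.14586378] s 0.1292379908047332 | s=.13 [0.74116305 0.23196867 0.14418919] lat -0.00042826293932768454
axis-plane [0.74081587 0.23206912 0.1448816 ] s 0.1286139897407048 | s=.13 [0.74234313 0.23162723 0.14183569] lat -0.0007789628147155358
shift [0.0012 0.0001 0.0626] rotz -0.13 yaw 13.07 tilt 0.01
```

>>> step_arm([
  {"hand": 0.0, "translation": [0.001, 0, 0.015], "delta_rot": [0, 0, 0]},
  {"hand": 0.0, "translation": [0.001, 0, 0.03], "delta_rot": [0, 0, 0]},
  {"hand": 0.0, "translation": [0.001, 0, 0.045], "delta_rot": [0, 0, 0]},
  {"hand": 0.0, "translation": [0.001, 0, 0.057], "delta_rot": [0, 0, 0]},
  {"hand": 0.0, "translation": [0.001, 0, 0.065], "delta_rot": [0, 0, 0]},
  {"hand": 0.0, "translation": [0.001, 0, 0.065], "delta_rot": [0, 0, 0]},
  {"hand": 0.0, "translation": [0.001, 0, 0.065], "delta_rot": [0, 0, 0]},
  {"hand": 0.0, "translation": [0.001, 0, 0.065], "delta_rot": [0, 0, 0]},
  {"hand": 0.0, "translation": [0.001, 0, 0.065], "delta_rot": [0, 0, 0]},
])

```text
clock: 13.68
tool_pos: [0.6151, 0.2035, 0.1891]
eef_rot: [1.952, 2.46, 0.001]
force: [-0.1, -0.3, -0.5]
width: 0.139
grip_force: 20.0
```

Run:
```python
from h import *
a=vision.grab_frame("wrist");c=vision.calibration("wrist");np.save("w6.npy",a);np.save("c6.npy",c,allow_pickle=True)
s=state();print(s["clock"],s["tool_pos"],s["force"],s["width"]*94,s["grip_force"]);delta([.615,.2027,.188],13.2)
p=proj(c,[[.7415,.2320,.147],[.615,.2027,.01]]);print(p)
h=cv2.cvtColor(a,cv2.COLOR_RGB2HSV);m=cv2.inRange(h,np.array((23,120,80)),np.array((33,255,255)));k,l,st,cc=cv2.connectedComponentsWithStats(m);print([(cc[i].round(1),st[i,4]) for i in range(1,k) if st[i,4]>40])
x,y=map(int,p[0]);A=cv2.resize(a[max(y-50,0):y+50,x-50:x+50],(384,384),interpolation=cv2.INTER_CUBIC);print(max(y-50,0),x-50)
save("w6",np.hstack([a[:,100:450],A]))
```

```text
13.725 [0.61504894 0.20349995 0.18892919] [-0.0287643   0.23698424 -0.76648409] 13.225630195499816 19.997027814388275
shift [-0.0008 -0.0002  0.0009] rotz -0.06 yaw 13.14 tilt 0.05
[[407.4727117  213.5535444 ]
 [252.86814331 179.46401266]]
[(array([252.4, 179.5]), np.int32(395))]
163 357
```

View pics/w6.png

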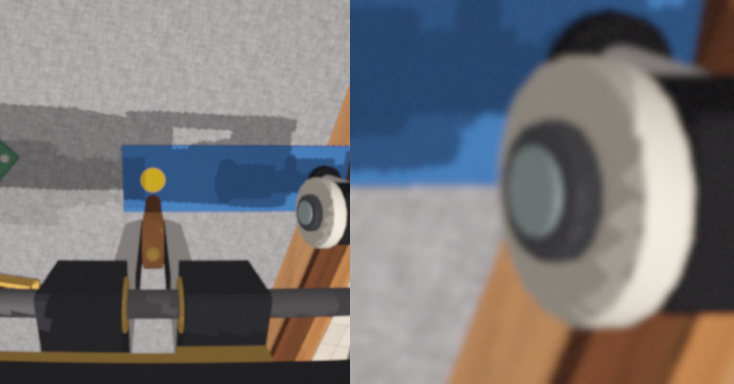

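The glass is at (405.2,212.5) against a predicted (407.5,213.6), so it is within 2 px. The spot lies exactly in line with the peg. One last numeric check of lens height and peg tilt:

Run:
```python
from h import *
c5=np.load("c5.npy",allow_pickle=True).item();c=np.load("c6.npy",allow_pickle=True).item()
print(tri(c5,(374.5,191),c,(405.2,212.5)))
o,d=ray(c,(405.2,212.5));d=d[0];a=np.radians(13.2);ax=np.array([np.cos(a),np.sin(a),0]);Y=np.array([.615,.2027,0])
for s in(.128,.13,.132):print(s,o+d*(s-(o-Y)@ax)/(d@ax))
n=np.array([-ax[1],ax[0],0]);print("axis-plane",o+d*((Y-o)@n)/(d@n))
print("ball pred",proj(c,[[.615,.2035,.224]]),"seen 252,254")
im=np.load("w6.npy");h=cv2.cvtColor(im,cv2.COLOR_RGB2HSV);m=cv2.inRange(h,np.array((5,110,40)),np.array((17,255,255)));m[:,:238]=0;m[:,270:]=0;m[:190]=0;m[275:]=0
p=np.argwhere(m)[:,::-1].astype(np.float32);print("disc fit dir",cv2.fitLine(p,cv2.DIST_L2,0,.01,.01).ravel())
# far faces: top/scene: dark shank foot seen?
S=vision.calibration("scene");print("scene px of foot/head",proj(S,[[.615,.2035,.115],[.615,.2035,.203]]))
```

```text
(array([0.74136451, 0.23185079, 0.14374733]), np.float64(0.00011474093367508217))
0.128 [0.73951874 0.23235254 0.14656309]
0.13 [0.74173089 0.23167943 0.14315078]
0.132 [0.74394304 0.23100633 0.13973847]
axis-plane [0.7403482  0.23210015 0.14528362]
ball pred [[254.03262157 256.70349473]] seen 252,254
disc fit dir [7.3655043e-04 9.9999970e-01 2.5260393e+02 2.3408392e+02]
scene px of foot/head [[313.60677566 241.31057219]
 [317.67426169 217.54972027]]
```

>>> step_arm([
  {"hand": 0.0, "translation": [-0.0005, 0, 0.0015], "delta_rot": [0, 0, 0]},
  {"hand": 0.0, "translation": [-0.0005, 0, 0.003], "delta_rot": [0, 0, 0]},
  {"hand": 0.0, "translation": [-0.0005, 0, 0.003], "delta_rot": [0, 0, 0]},
  {"hand": 0.0, "translation": [-0.0005, 0, 0.003], "delta_rot": [0, 0, 0]},
  {"hand": 0.0, "translation": [-0.0005, 0, 0.003], "delta_rot": [0, 0, 0]},
  {"hand": 0.0, "translation": [-0.0005, 0, 0.003], "delta_rot": [0, 0, 0]},
])

```text
clock: 14.48
tool_pos: [0.615, 0.203, 0.1855]
eef_rot: [1.953, 2.461, 0.0]
force: [-0.1, -0.4, -1.4]
width: 0.136
grip_force: 20.0
```

Run:
```python
from h import *
im=vision.grab_frame("wrist");c=vision.calibration("wrist");S=vision.calibration("scene");b=vision.grab_frame("scene");s=state();p=s["tool_pos"];print(s["clock"],p,s["force"],s["width"]*94,s["grip_force"],np.abs(s["dq"]).max())
f=p+[0,0,-.0739];print("foot, collar, head, ball pred",proj(c,[f,f+[0,0,.068],f+[0,0,.088],f+[0,0,.109]]).round(1).tolist())
for y in range(186,222,3):print(y,im[y,240:266:3].sum(1))
# handle still open
r=red(b);print(r);t=vision.grab_frame("top")
print("handle pred scene",proj(S,[[.4643,-.2095,.1]]))
save("fin",np.hstack([cv2.resize(im[170:280,200:310],(400,400),interpolation=cv2.INTER_CUBIC),cv2.resize(b[200:300,265:365],(400,400),interpolation=cv2.INTER_CUBIC)]))
```

```text
14.575 [0.6149357  0.20298536 0.18548695] [-0.6800998   0.16493333 -1.38834002] 12.825676808079688 19.997028708457947 0.0015512511063982975
foot, collar, head, ball pred [[253.4, 201.7], [253.7, 229.2], [253.9, 241.1], [254.0, 256.7]]
186 [230 350 375 402 403 406 404 406 363]
189 [222 264 386 407 403 403 411 372 270]
192 [222 222 256 352 382 367 318 273 268]
195 [222 222 254 224 194 211 256 267 269]
198 [227 220 194 137 131 137 174 266 266]
201 [332 308 169 134 138 140 138 268 298]
204 [364 355 166 131 138 141 139 326 387]
207 [367 347 148 130 134 143 136 299 392]
210 [393 365 141 139 130 135 132 281 388]
213 [486 392 208 209 214 210 208 289 483]
216 [514 347 228 226 228 229 225 255 505]
219 [443 281 237 239 236 233 232 236 405]
[([226.4, 141.3], [224, 135, 5, 14, 49]), ([282.0, 162.4], [280, 156, 5, 15, 54]), ([217.1, 170.1], [215, 163, 5, 16, 52]), ([365.2, 192.4], [362, 185, 8, 17, 70])]
handle pred scene [[216.64931202 167.16244625]]
```

View pics/fin.png

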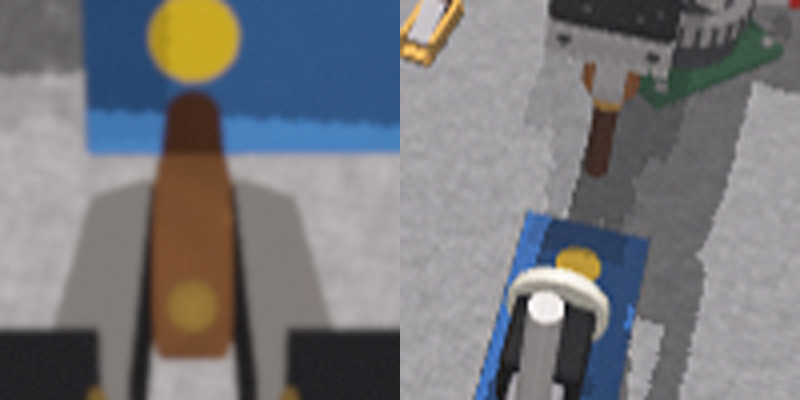

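The final views show the peg hanging plumb in line with the spot. The shank foot in the scene view is at (314,243), as predicted to within 2 px, and the handle is still at its open position. I am handing in.

```bash
python3 -c "
from station import workorder
print(workorder.sign_off())"
```

```text
the job is handed in; nothing more can be done
None
```

I opened the chuck, drew the peg out, and handed the job in at about 14.6 s with the gripper holding it steady at the focus point; sign-off did not report whether it passed.

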